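Clip down a dry box, crack its stuck lid and hold it ajar

TASK

The lid of the lens dry box has stuck to its seal. First swing the clamp in until its sprung jaw snaps round the pin on the box's foot, so that the box cannot tip up, and leave it clipped; then pull the lid free by its bar handle, without letting it fly up or tipping the box, and finish while still holding the handle, steady, with the lid open about 2 cm at its front edge. Leave the things standing around alone.

Things in the scene. Friction and masses are not known exactly. Their poses are not given: they have to be found in the camera images.
- stand: Grey base plate 270 x 250 x 12 mm, fixed to the bench, under the white dry box and the clamp. Origin at bench height under the middle of the box (180 mm along x, 140 along y, rim 67 mm above the bench); z up, x from the box's front (clamp side) to its rear (lid hinge), y to the clamp's pivot side.
- vessel (a joint): Tipping of the box about its rear bottom edge, rad: 0 flat on the stand, grows as its front lifts. While the clamp is not clipped, about 5 N upward at the lid's handle tips it; clipped, it is held down.
- pin (a point): Middle of the upright steel pin (10 mm thick, from 20 to 44 mm above the bench) on the flat steel foot that juts out of the box's front. In the stand's frame it is at x = -121, y = 0 mm.
- clamp (a joint): Swing of the clamp arm about its upright pivot, rad: 0 fully clipped on the pin (hard stop), grows as the arm swings away from the pin to the robot's side (up to 1.15). It stays where it is left. Seen from above, the arm turns counter-clockwise as it closes.
- clamp_pivot (a point): The clamp's pivot, at x = -135, y = 120 mm in the stand's frame, 26 mm above the bench. The arm is a level steel bar 16 mm wide, 142 mm long, 21 to 32 mm above the bench; clipped, it points along the stand's -y over the box's foot. The sprung jaw at its end rides round the pin from about 0.11 rad (5 to 12 N at the peg) and snaps behind it in the last 0.05 rad.
- grip (a point): Point to hold on the clamp's upright round black peg, 16 mm thick, standing on the arm from 31 to 101 mm above the bench; this point is 74 mm above the bench and 70 mm from the pivot, on the arm's centre line. It moves on a circle about the pivot and can be pinched from above in any direction.
- handle: The lid's level round aluminium bar, 14 mm thick, 74 mm long, on two posts 62 mm apart; origin at its centre, 113 mm above the bench when shut, 34 mm above the lid; y along the bar. Pinch it across between the posts. About 15 N upward breaks the seal, at 3 to 5 mm of lift here; the seal lets go by 10 mm, leaving the lid's weight (about 2 N) and the bar's drag in a grip that does not tilt with it.
- lid_hinge (a point): Middle of the lid's hinge line, which runs along the stand's y on the rear top rim of the box, 67 mm above the bench. The bar is 150 mm in front of it and 46 mm higher.
- lid (a joint): Opening of the lid, rad: 0 shut, grows as the front rises, up to 0.36. The lid is 186 x 152 x 12 mm, so each 0.1 rad opens its front edge by about 19 mm.
- slide_case_mid (a point): Centre of a black slide case, 90 x 150 x 28 mm, loose beside the stand; to be left alone.
- dish_mid (a point): Centre of a round glass dish, 90 mm across, 16 mm high, loose beside the stand; to be left alone.
- canister_mid (a point): Centre of a small upright metal canister, 36 mm across, 56 mm high, loose beside the stand; to be left alone.

How it is judged:
By the outcome, as a careful person would: the job done as asked, in the order asked, and still so for the second after the job is handed in, while the arm keeps its last pose, push and grip.
It also fails if it takes over 48 s, if anything falls off the work surface, if the arm or the gripper's body presses on something with over 40 N, if the wrist force passes 120 N, or if a joint passes its speed limit or range.

ROBOT

A 6-joint arm with a two-finger parallel gripper is mounted at the origin on the work surface. World frame = base frame: x ahead of the robot, y to its left, z up, the work surface at z = 0. Lengths are in m, angles in rad, forces in N, time in s.
With the tool pointing down it reaches from about 0.4 to 0.925 m from the base axis. Payload 12.5 kg.
Tool frame: the origin (TCP) lies at the centre of the arm's flange, where the gripper is bolted on; the fingertips stand 190 mm ahead of it and the grasp point (between the pads) lies 171 mm ahead of it (bot.hold_point_z is the distance from the TCP to the grasp point, in m); z points along the fingers, x is the direction in which the jaws open and shut, and the axes are right-handed (so a half turn about z gives the same grasp; the last joint's range is limited). The gripper opens to 95 mm and grips with 3 to 60 N. Pads are 20 mm wide; open, the fingers measure 119 mm over their backs; the gripper's body (75 mm by 180 mm) begins 59 mm behind the grasp point.
Start: joints at [1.232, 0.491, 1.559, -0, 1.092, -0.106], TCP at [0.144, 0.608, 0.405] pointing down, gripper open.
Joint ranges: [-3.1, 3.1], [-0.84, 2.19], [0.05, 2.79], [-1.13, 4.28], [0.06, 2.93], [-2.69, 2.69]. Speed limits (rad/s): [2.22, 2.22, 2.79, 3.14, 3.14, 3.14].

INTERFACE

Orientations are given as a rotation vector (axis times angle).
In Python, from rig import bot, grab_frame, order, cut_out, landmark_of gives the robot as it stands.
- The arm moves only by the shell command python3 -m jog 'ROWS' [OPENING]. ROWS is JSON, a list of rows, each an object with "slide": the shift along the tool's x, y, z in cm, a list of three; "yaw": the turn about the tool's z in rad. A call has 1 to 10 rows; each row shifts and turns the pose as measured when the row begins, along the tool's axes as they then stand; what a row does not reach is not made up. A row lasts 1/12 s, in which the tool goes at most 41.7 mm and 7.16 degrees, less where a joint would pass 70% of its speed; a pose out of reach is approached as far as the arm can. A call with a gripper value outside its range is refused whole. OPENING is the opening, from -1 (shut) to 1 (fully open), set as the call begins (- or left out, the last holds). The fingers move at their own pace and stop on an object; the grip force is fixed at half the most. Time passes only in rows, so rows that do not move let the fingers close. It gives the time, the measured TCP pose, the force and the opening at its end, in the units of the state.
- bot.get_obs(): the state, without advancing time (a new reading comes with each control period).
- grab_frame(name): name is "side" or "top"; returns a dict with "frame" (480x640x3 uint8, blue, green, red), "fovy" (degrees; the focal length in pixels is half the picture's height over the tangent of half this angle, whatever the lens; pixels are square), "cx", "cy" (the principal point, pixels), "R" (3x3) and "t" (3): a world point X has camera coordinates R X + t. Camera axes: x right, y down, z forward; pixel columns grow to the right and rows downward; lengths in m; the calibration is good to about 2 mm. A picture is of the moment at which its call begins. There is no depth.
- order.close_job(): hands the job in, once; it reports no verdict.
Trained networks look in a picture, given as the dict that the camera call returned (one of the last four; its "shot" number tells which), for a name from the list of things; names that differ only in an ending like _2 or _b are one class to them, and where a whole thing is asked for, a point or a joint stands for the part that bears it (a point fixed in the world has none). Each returns a list of dicts, best first, with "conf" (0 to 1); they miss things now and then, are a little off and sometimes report something else, mostly with a low value. They report only what shows in the picture. A call takes as long as a camera call.
- cut_out(picture, thing): "region" (480x640 bool, what is visible of it) and "location" ([column, row] in pixels, amid what is visible of it).
- landmark_of(picture, thing): "location" ([column, row] in pixels: a listed point, or the origin of a listed thing).
The state is a dict: "time_s": time; "joint_pos": joint angles; "joint_velocities": joint speeds; "tau": joint torques, N m; "tcp_pos": TCP position; "eef_rot": TCP orientation; "force": force on the tool from outside, world axes, zero at the start; "moment": the same for the moment, N m; "grip_width": finger opening in m.
Only numpy, scipy, OpenCV 4.12 (cv2) and the standard library are available. Lean on these libraries where they do the work, as an engineer would, in place of code of your own. Each camera call takes 0.05 s, during which the arm holds its last target. There are 200 camera calls.

## Working session

There is one attempt and no reset: what is moved stays moved. The work goes in short steps, Python scripts to look and compute and a shell command to move; the robot and the scene stay as the last step left them, time stands still between calls to the robot, and variables do not carry over. Pictures are saved under pics/ and viewed, about 8 in all and at most 12, crops included, and the job is handed in when it is done.

```bash
mkdir -p pics
cat > h.py <<'E'
import numpy as np,cv2
from rig import bot,grab_frame,order,cut_out,landmark_of
def K(p):
    f=240/np.tan(np.radians(p['fovy'])/2); return f
def ray(p,uv):
    d=p['R'].T@np.array([(uv[0]-p['cx'])/K(p),(uv[1]-p['cy'])/K(p),1]); return -p['R'].T@p['t'],d
def atz(p,uv,z):
    c,d=ray(p,uv); return c+d*(z-c[2])/d[2]
def tri(obs):
    A=0;b=0
    for p,uv in obs:
        c,d=ray(p,uv);d=d/np.linalg.norm(d);M=np.eye(3)-np.outer(d,d);A=A+M;b=b+M@c
    return np.linalg.solve(A,b)
def proj(p,X):
    c=np.asarray(p['R'])@X+p['t'];return [p['cx']+K(p)*c[0]/c[2],p['cy']+K(p)*c[1]/c[2]]
def getp(n):
    p=grab_frame(n);p['R']=np.array(p['R']);p['t']=np.array(p['t']);return p
E
python3 - <<'E'
from h import *
np.set_printoptions(precision=4,suppress=True)
o=bot.get_obs();print(o['time_s'],o['tcp_pos'],o['eef_rot'],o['force'],o['grip_width'],bot.hold_point_z)
P={n:getp(n) for n in('side','top')}
for n,p in P.items():
    cv2.imwrite(f'pics/{n}0.png',p['frame']);print(n,p['fovy'],-p['R'].T@p['t'],p['R'][2])
zs=dict(stand=0,pin=.032,clamp_pivot=.026,grip=.074,handle=.113,lid_hinge=.067,slide_case_mid=.014,dish_mid=.008,canister_mid=.028)
for k,z in zs.items():
    ob=[]
    for n,p in P.items():
        r=landmark_of(p,k)
        for q in r[:2]: print(k,n,np.array(q['location']),round(q['conf'],2),atz(p,q['location'],z))
        if r: ob.append((p,r[0]['location']))
    if len(ob)==2: print('   tri',tri(ob))
E
```

```text
0.0 [0.1442 0.6081 0.4042] [ 2.4639  1.9481 -0.0015] [ 0.9488 -0.4916  0.0167] 0.09520425815380933 0.1713
side 43.63697679453057 [ 0.2661 -0.5462  0.8019] [ 0.3655  0.605  -0.7073]
top 43.58520529385267 [0.5567 0.0418 1.244 ] [ 0.064  -0.0166 -0.9978]
stand side [341.1 270.4] 0.76 [0.6615 0.0509 0.    ]
stand top [307.1 231.3] 0.97 [0.6725 0.0571 0.    ]
   tri [ 0.6707  0.0589 -0.0126]
pin side [288.2 286.5] 0.63 [0.5505 0.0421 0.032 ]
pin top [309.6 290.9] 0.76 [0.5492 0.0486 0.032 ]
   tri [0.551  0.0478 0.0258]
clamp_pivot side [242.8 252.2] 0.75 [0.5215 0.1584 0.026 ]
clamp_pivot top [252.4 303.5] 0.59 [0.5211 0.1634 0.026 ]
   tri [0.522  0.1634 0.0212]
grip side [222.7 259.4] 0.73 [0.4701 0.117  0.074 ]
grip side [341.9 267.5] 0.61 [0.6295 0.0005 0.074 ]
grip top [275.  331.3] 0.88 [0.47   0.1133 0.074 ]
   tri [0.4696 0.1133 0.0778]
handle side [317.2 241.1] 0.63 [0.6064 0.0401 0.113 ]
handle top [312.9 259.7] 0.53 [0.6085 0.0434 0.113 ]
   tri [0.6086 0.0435 0.1089]
lid_hinge side [386.2 222.8] 0.79 [0.7572 0.0555 0.067 ]
lid_hinge top [305.  183.5] 0.63 [0.761  0.0629 0.067 ]
   tri [0.7628 0.0629 0.0582]
slide_case_mid side [366.9 376.4] 0.6 [ 0.5742 -0.1605  0.014 ]
slide_case_mid top [415.  280.3] 0.87 [ 0.5759 -0.1669  0.014 ]
   tri [ 0.5738 -0.1647  0.0204]
dish_mid side [243.7 216.5] 0.65 [0.5701 0.2602 0.008 ]
dish_mid top [210.4 277.5] 0.96 [0.5716 0.2528 0.008 ]
dish_mid top [253.6 303.3] 0.25 [0.521  0.1627 0.008 ]
   tri [0.5696 0.2525 0.0145]
canister_mid side [223.  257.5] 0.71 [0.4854 0.1629 0.028 ]
canister_mid side [196.6 221.1] 0.69 [0.4814 0.2737 0.028 ]
canister_mid top [193.3 323. ] 0.6 [0.4794 0.2803 0.028 ]
canister_mid top [254.6 304.4] 0.5 [0.5194 0.1587 0.028 ]
   tri [ 0.4967  0.2918 -0.0957]
```

View pics/top0.png

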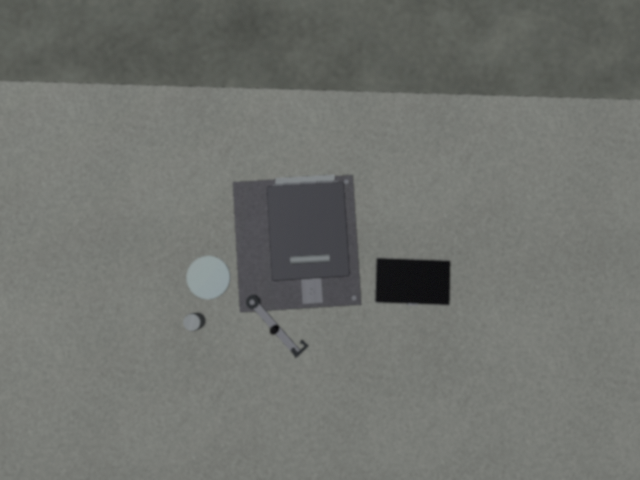

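View pics/side0.png

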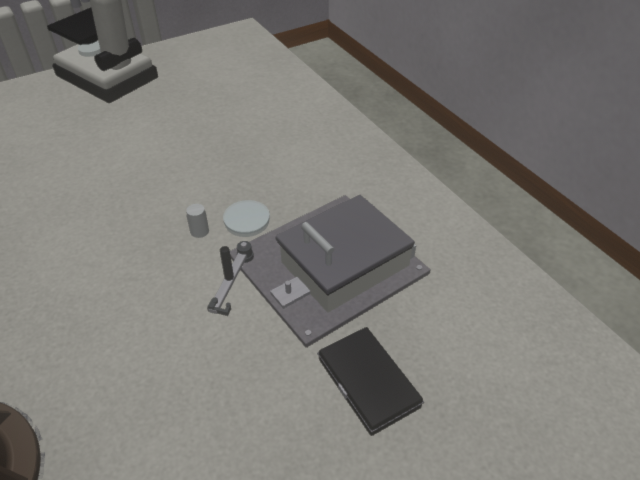

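The top view shows the stand almost square to the world, with the handle at (310,259) and the pin foot at (312,291). The clamp is open, peg at (275,330) and pivot at (253,302). The side view agrees. The clamp angle comes out near 0.88 rad, so I'm setting off towards the peg.

```bash
cat >> h.py <<'E'
from scipy.spatial.transform import Rotation as Ro
def state():
    o=bot.get_obs();R=Ro.from_rotvec(o['eef_rot']).as_matrix();g=np.array(o['tcp_pos'])+R[:,2]*bot.hold_point_z
    return o,R,g
def to(target,jawdeg):
    o,R,g=state();a=np.degrees(np.arctan2(R[1,0],R[0,0]));d=(jawdeg-a+90)%180-90
    print('t',round(o['time_s'],2),'grasp',g.round(4),'jaw',a.round(1),'F',np.round(o['force'],1),'w',round(o['grip_width'],4),'q6',round(o['joint_pos'][5],2))
    print('  slide cm',((R.T@(np.array(target)-g))*100).round(2),'yaw',round(-np.radians(d),3))
E
python3 - <<'E'
from h import *
S=np.array([[0,0],[-.121,0],[-.135,.12],[-.06,0],[.09,0]])
W=np.array([[.6715,.0575],[.550,.0475],[.5217,.1625],[.6084,.043],[.7617,.0622]])
c,d=S.mean(0),W.mean(0);H=(S-c).T@(W-d);a=np.arctan2(H[0,1]-H[1,0],H[0,0]+H[1,1])
R=np.array([[np.cos(a),-np.sin(a)],[np.sin(a),np.cos(a)]]);o=d-R@c
print(np.degrees(a),o,'resid',((S@R.T+o-W)*1000).round(1).tolist())
E
python3 -m jog '[{"slide":[-2.7,2.87,0],"yaw":0},{"slide":[-2.7,2.87,0],"yaw":0},{"slide":[-2.7,2.87,0],"yaw":0},{"slide":[-2.7,2.87,0],"yaw":0},{"slide":[-2.7,2.87,0],"yaw":0},{"slide":[-2.7,2.87,0],"yaw":0},{"slide":[-2.7,2.87,0],"yaw":0},{"slide":[-2.7,2.87,0],"yaw":0},{"slide":[-2.7,2.87,0],"yaw":0},{"slide":[-2.7,2.87,0],"yaw":0}]' 1
python3 -c "
from h import *
to([.47,.113,.18],4)"
```

```text
5.293705337335614 [0.66988148 0.05481257] resid [[-1.6, -2.7], [-0.6, -3.9], [2.7, -0.7], [1.7, 6.3], [-2.2, 0.9]]
time_s: 1.83
tcp_pos: [0.365, 0.2704, 0.404]
eef_rot: [-2.452, -1.961, -0.006]
force: [1.1, 0.4, 0.4]
grip_width: 0.0951
t 1.83 grasp [0.3654 0.2711 0.2327] jaw 77.3 F [1.1 0.4 0.4] w 0.0951 q6 -0.86
  slide cm [-13.14  13.67   5.23] yaw 1.279
```

```bash
python3 -m jog '[{"slide":[-2.7,2.8,0],"yaw":0},{"slide":[-2.7,2.8,0],"yaw":0},{"slide":[-2.7,2.8,0],"yaw":0},{"slide":[-2.7,2.8,0],"yaw":0},{"slide":[-2,2,0],"yaw":0},{"slide":[0,0,0],"yaw":0.12},{"slide":[0,0,0],"yaw":0.12},{"slide":[0,0,0],"yaw":0.12},{"slide":[0,0,0],"yaw":0.12},{"slide":[0,0,0],"yaw":0.12}]'
python3 -m jog '[{"slide":[0,0,0],"yaw":0.12},{"slide":[0,0,0],"yaw":0.12},{"slide":[0,0,0],"yaw":0.12},{"slide":[0,0,0],"yaw":0.12},{"slide":[0,0,0],"yaw":0.12},{"slide":[0,0,0],"yaw":0.1},{"slide":[0,0,0],"yaw":0}]'
python3 - <<'E'
from h import *
to([.47,.113,.18],5)
P={n:getp(n) for n in('side','top')}
ob=[]
for n,p in P.items():
    for q in landmark_of(p,'grip')[:2]: print(n,q['location'],q['conf'],atz(p,q['location'],.074))
    _,_,g=state();print('graspproj',proj(p,g))
    cv2.imwrite(f'pics/{n}1.png',p['frame'])
p=P['side'];cv2.imwrite('pics/s1c.png',cv2.resize(p['frame'][140:340,120:360],None,fx=2.5,fy=2.5))
E
```

```text
time_s: 2.67
tcp_pos: [0.4732, 0.0993, 0.4052]
eef_rot: [-2.935, -1.117, -0.014]
force: [-0.3, 0.1, 0.1]
grip_width: 0.0954
time_s: 3.25
tcp_pos: [0.4732, 0.099, 0.4059]
eef_rot: [-3.138, 0.013, -0.015]
force: [0.8, -0.7, -0.4]
grip_width: 0.0954
t 3.25 grasp [0.4748 0.0996 0.2346] jaw -0.5 F [ 0.8 -0.7 -0.4] w 0.0954 q6 0.07
  slide cm [-0.54 -1.31  5.46] yaw -0.096
side [221.0, 258.5] 0.94 [0.46855148 0.12034022 0.074     ]
graspproj [np.float64(217.4729884338044), np.float64(190.40758405119487)]
top [277.1, 330.0] 0.49 [0.47254684 0.10931225 0.074     ]
graspproj [np.float64(277.1910336825573), np.float64(335.63185564731214)]
```

View pics/s1c.png

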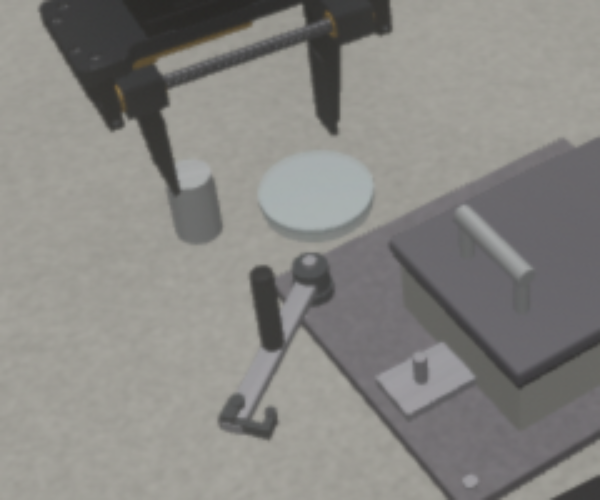

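The side crop shows the peg clear of the fingers, which are above and open. The peg's middle is near crop (266,300), or full-frame (226,260), which gives about (0.4715, 0.112). I'll line up and descend.

```bash
python3 -m jog '[{"slide":[-0.3,-1.25,2],"yaw":-0.1},{"slide":[0,0,3],"yaw":0},{"slide":[0,0,0],"yaw":0}]' 1
python3 -c "
from h import *
to([.4715,.112,.078],5)"
```

```text
time_s: 3.7
tcp_pos: [0.4708, 0.112, 0.3559]
eef_rot: [-3.133, -0.174, -0.022]
force: [0.2, -0.8, -0.3]
grip_width: 0.0952
t 3.7 grasp [0.4731 0.1127 0.1847] jaw 6.4 F [ 0.2 -0.8 -0.3] w 0.0952 q6 -0.02
  slide cm [-0.32  0.08 10.66] yaw 0.024
```

```bash
python3 -m jog '[{"slide":[-0.2,0,2.5],"yaw":0},{"slide":[0,0,2.5],"yaw":0},{"slide":[0,0,2.5],"yaw":0},{"slide":[0,0,2.2],"yaw":0},{"slide":[0,0,0.9],"yaw":0},{"slide":[0,0,0],"yaw":0}]' 1
python3 - <<'E'
from h import *
to([.4715,.112,.078],5)
p=getp('side');cv2.imwrite('pics/s2c.png',cv2.resize(p['frame'][140:340,120:360],None,fx=2.5,fy=2.5))
E
```

```text
time_s: 4.2
tcp_pos: [0.4727, 0.1123, 0.2512]
eef_rot: [-3.132, -0.187, -0.029]
force: [0.0, 0.1, -0.2]
grip_width: 0.0952
t 4.2 grasp [0.4759 0.1131 0.08  ] jaw 6.8 F [ 0.   0.1 -0.2] w 0.0952 q6 -0.03
  slide cm [-0.45  0.05  0.19] yaw 0.032
```

View pics/s2c.png

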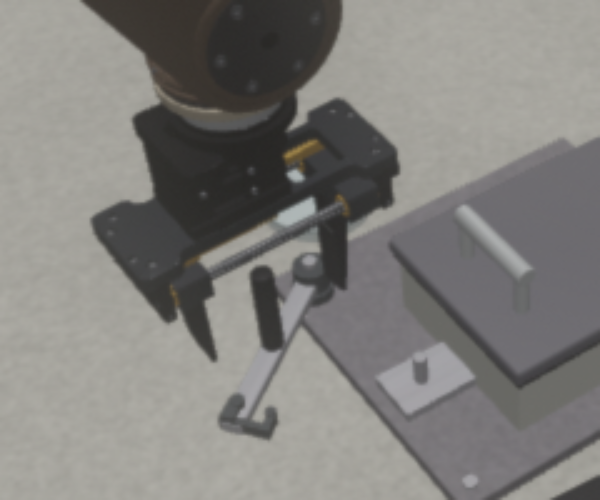

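Run:
```python
from h import *
p=getp('side')
print(atz(p,[226.6,265.5],.061),atz(p,[120+262/2.5,140+268/2.5],.101),atz(p,[120+270/2.5,140+348/2.5],.031))
o,R,g=state();tip=g+R[:,2]*.019
for sx in(-1,1):
  for sy in(-.01,0,.01):
    q=proj(p,tip+R[:,0]*sx*.0476+R[:,1]*sy);print(sx,sy,(np.array(q)-[120,140])*2.5)
```

```text
[0.47363177 0.11282664 0.061     ] [0.47660512 0.11544466 0.101     ] [0.47101826 0.10957867 0.031     ]
-1 -0.01 [200.2756085  334.91142996]
-1 0 [207.90192077 344.03137813]
-1 0.01 [215.61528882 353.2554322 ]
1 -0.01 [322.35063925 268.89286955]
1 0 [330.34358939 277.29527804]
1 0.01 [338.4241837 285.7898205]
```

The corner projections match the visible fingertips, and the peg at (0.4735, 0.1125) is centred within 3 mm. Closing.

```bash
python3 -m jog '[{"slide":[-0.2,0,0],"yaw":0},{"slide":[0,0,0],"yaw":0},{"slide":[0,0,0],"yaw":0},{"slide":[0,0,0],"yaw":0},{"slide":[0,0,0],"yaw":0},{"slide":[0,0,0],"yaw":0},{"slide":[0,0,0],"yaw":0},{"slide":[0,0,0],"yaw":0}]' -1
python3 - <<'E'
from h import *
to([.4735,.1125,.078],5)
o,R,g=state()
# pivot from grasp, r=70: circle path waypoints for estimated pivots
for piv in ([.524,.162],[.522,.163]):
    piv=np.array(piv);v=g[:2]-piv;r=np.hypot(*v);a=np.arctan2(v[1],v[0]);print('r',r,'clamp angle',np.radians(-90+5.3)-a)
    for d in np.arange(0,1.01,.1):
        t=a+d;q=np.array([*(piv+.07*np.array([np.cos(t),np.sin(t)])),g[2]]);print(round(d,2),q[:2].round(4),(R.T@(q-g)*100).round(2)[:2])
E
```

```text
time_s: 4.97
tcp_pos: [0.4715, 0.1122, 0.2584]
eef_rot: [-3.132, -0.188, -0.046]
force: [0.0, 0.7, -0.0]
grip_width: 0.0471
t 4.97 grasp [0.4765 0.1132 0.0871] jaw 6.9 F [ 0.   0.7 -0. ] w 0.0471 q6 -0.03
  slide cm [-0.33  0.03  0.9 ] yaw 0.032
r 0.06813851237106058 clamp angle 0.8646268410634996
0.0 [0.4752 0.1118] [-0.14  0.12]
0.1 [0.4804 0.1072] [0.32 0.64]
0.2 [0.4861 0.1031] [0.84 1.11]
0.3 [0.4922 0.0997] [1.4  1.53]
0.4 [0.4985 0.0968] [2.   1.89]
0.5 [0.5052 0.0946] [2.63 2.19]
0.6 [0.512 0.093] [3.29 2.43]
0.7 [0.519  0.0922] [3.97 2.59]
0.8 [0.526 0.092] [4.66 2.69]
0.9 [0.5329 0.0926] [5.36 2.72]
1.0 [0.5398 0.0938] [6.06 2.68]
r 0.06749325976957352 clamp angle 0.8330551974358289
0.0 [0.4748 0.1113] [-0.19  0.16]
0.1 [0.4802 0.1069] [0.29 0.67]
0.2 [0.486 0.103] [0.82 1.13]
0.3 [0.4921 0.0997] [1.4  1.53]
0.4 [0.4986 0.097 ] [2.01 1.87]
0.5 [0.5053 0.095 ] [2.65 2.15]
0.6 [0.5122 0.0937] [3.31 2.36]
0.7 [0.5192 0.0931] [4.   2.51]
0.8 [0.5262 0.0931] [4.69 2.59]
0.9 [0.5331 0.0939] [5.39 2.59]
1.0 [0.54   0.0953] [6.09 2.53]
```

Zero rows creep upward about 1 mm each, so I'll compensate while the fingers finish closing.

```bash
python3 -m jog '[{"slide":[-0.2,0,0.5],"yaw":0},{"slide":[0,0,0.4],"yaw":0},{"slide":[0,0,0.2],"yaw":0},{"slide":[0,0,0.1],"yaw":0},{"slide":[0,0,0.1],"yaw":0},{"slide":[0,0,0.1],"yaw":0},{"slide":[0,0,0.1],"yaw":0}]' -1
python3 - <<'E'
from h import *
to([.4735,.1125,.078],5)
E
```

```text
time_s: 5.55
tcp_pos: [0.4697, 0.1116, 0.2438]
eef_rot: [-3.132, -0.188, -0.045]
force: [-4.2, -3.9, 25.9]
grip_width: 0.0159
t 5.55 grasp [0.4746 0.1125 0.0725] jaw 6.9 F [-4.2 -3.9 25.9] w 0.0159 q6 -0.03
  slide cm [-0.09 -0.02 -0.55] yaw 0.032
```

```bash
python3 -m jog '[{"slide":[0.45,0.5,-0.2],"yaw":0},{"slide":[0.52,0.47,0],"yaw":0},{"slide":[0.56,0.41,0],"yaw":0}]'
python3 - <<'E'
from h import *
to([.4922,.0997,.0725],5)
E
```

```text
time_s: 5.8
tcp_pos: [0.4843, 0.0999, 0.2448]
eef_rot: [-3.132, -0.192, -0.028]
force: [-8.3, -4.4, 13.4]
grip_width: 0.0157
t 5.8 grasp [0.4873 0.1007 0.0735] jaw 7.0 F [-8.3 -4.4 13.4] w 0.0157 q6 -0.06
  slide cm [0.47 0.16 0.11] yaw 0.035
```

```bash
python3 -m jog '[{"slide":[0.6,0.42,-0.05],"yaw":0},{"slide":[0.65,0.36,-0.05],"yaw":0},{"slide":[0.7,0.28,-0.05],"yaw":0},{"slide":[0.7,0.22,-0.05],"yaw":0}]'
python3 - <<'E'
from h import *
to([.519,.0922,.074],5)
E
```

```text
time_s: 6.13
tcp_pos: [0.5118, 0.0907, 0.2451]
eef_rot: [-3.131, -0.193, -0.011]
force: [-2.5, 6.9, -2.9]
grip_width: 0.0154
t 6.13 grasp [0.513  0.0917 0.0738] jaw 7.1 F [-2.5  6.9 -2.9] w 0.0154 q6 -0.08
  slide cm [ 0.6   0.02 -0.01] yaw 0.036
```

```bash
python3 -m jog '[{"slide":[0.7,0.03,0],"yaw":0},{"slide":[0.7,0.03,0],"yaw":0},{"slide":[0.7,0.0,0],"yaw":0}]'
python3 - <<'E'
from h import *
to([.530,.0928,.074],5)
E
```

```text
time_s: 6.38
tcp_pos: [0.5324, 0.0919, 0.245]
eef_rot: [-3.131, -0.194, 0.003]
force: [-41.1, -8.9, 17.2]
grip_width: 0.0155
t 6.38 grasp [0.532  0.0926 0.0737] jaw 7.1 F [-41.1  -8.9  17.2] w 0.0155 q6 -0.08
  slide cm [-0.2  -0.04 -0.03] yaw 0.037
```

41 N against the push means the clamp is at its hard stop. I'll relax and look.

```bash
python3 -m jog '[{"slide":[-0.15,0,0],"yaw":0}]'
python3 - <<'E'
from h import *
to([.530,.0928,.074],5)
p=getp('side');cv2.imwrite('pics/s3c.png',cv2.resize(p['frame'][160:340,200:440],None,fx=3,fy=3))
E
```

```text
time_s: 6.47
tcp_pos: [0.5316, 0.0917, 0.2452]
eef_rot: [-3.131, -0.193, 0.005]
force: [4.3, 4.5, -1.7]
grip_width: 0.0151
t 6.47 grasp [0.531  0.0924 0.0739] jaw 7.1 F [ 4.3  4.5 -1.7] w 0.0151 q6 -0.08
  slide cm [-0.1  -0.05 -0.01] yaw 0.036
```

View pics/s3c.png

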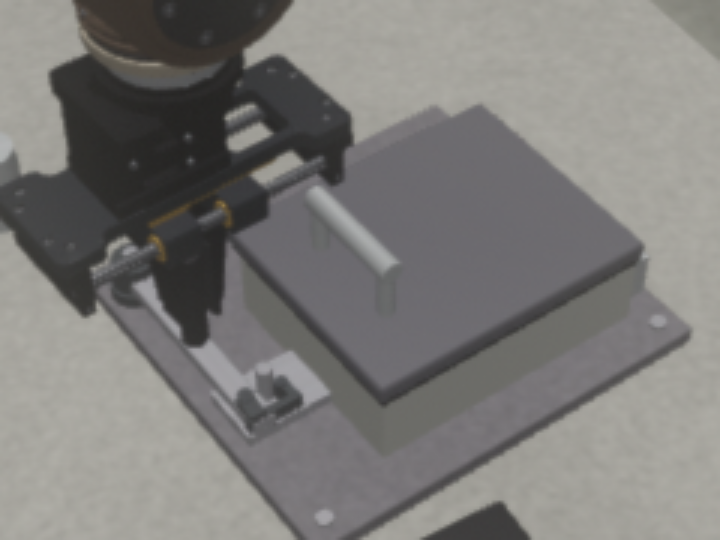

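The crop shows the jaw clipped round the pin at crop (265,395), with the arm lying over the foot. The handle runs from (315,193) to (390,268). Next I release narrowly, because the lid is only 39 mm away, and lift straight up.

```bash
python3 -m jog '[{"slide":[0,0,0.05],"yaw":0},{"slide":[0,0,0.1],"yaw":0},{"slide":[0,0,0.1],"yaw":0},{"slide":[0,0,0],"yaw":0},{"slide":[0,0,-2],"yaw":0},{"slide":[0,0,-4],"yaw":0},{"slide":[0,0,-4],"yaw":0},{"slide":[0,0,-2],"yaw":0}]' -0.3
python3 - <<'E'
from h import *
to([.61,.049,.2],5)
P={n:getp(n) for n in('side','top')}
ob=[]
for n,p in P.items():
    for k,z in(('handle',.113),('pin',.032),('clamp_pivot',.026),('grip',.074)):
        for q in landmark_of(p,k)[:1]: print(n,k,np.round(q['location'],1),round(q['conf'],2),atz(p,q['location'],z).round(4))
    for q in cut_out(p,'handle')[:1]:
        ys,xs=np.nonzero(q['region']);print('cut',q['conf'],q['location'],xs.min(),xs.max(),ys.min(),ys.max())
p=P['top'];cv2.imwrite('pics/t3c.png',cv2.resize(p['frame'][160:340,220:400],None,fx=3.3,fy=3.3))
p=P['side'];print('side bar ends at z.113',atz(p,[200+315/3,160+193/3],.113),atz(p,[200+390/3,160+268/3],.113))
E
```

```text
time_s: 7.18
tcp_pos: [0.5329, 0.0904, 0.3615]
eef_rot: [-3.131, -0.192, 0.011]
force: [0.4, 0.5, 0.6]
grip_width: 0.0333
t 7.18 grasp [0.5317 0.091  0.1902] jaw 7.0 F [0.4 0.5 0.6] w 0.0333 q6 -0.08
  slide cm [ 7.25  5.12 -1.05] yaw 0.035
side handle [316.4 236.8] 0.92 [0.6102 0.0492 0.113 ]
side pin [286.4 287.2] 0.8 [0.5472 0.0423 0.032 ]
side clamp_pivot [244.3 252.7] 0.65 [0.5233 0.1559 0.026 ]
side grip [260.1 256.7] 0.7 [0.5259 0.0907 0.074 ]
cut 0.75 [315.9, 240.6] 302 333 223 265
top handle [312.5 259. ] 0.56 [0.6098 0.0442 0.113 ]
top pin [311.6 288.8] 0.63 [0.5535 0.0447 0.032 ]
top clamp_pivot [310.  232.3] 0.44 [0.6682 0.0509 0.026 ]
side bar ends at z.113 [0.6088343  0.08407474 0.113     ] [0.61449267 0.01379771 0.113     ]
```

View pics/t3c.png

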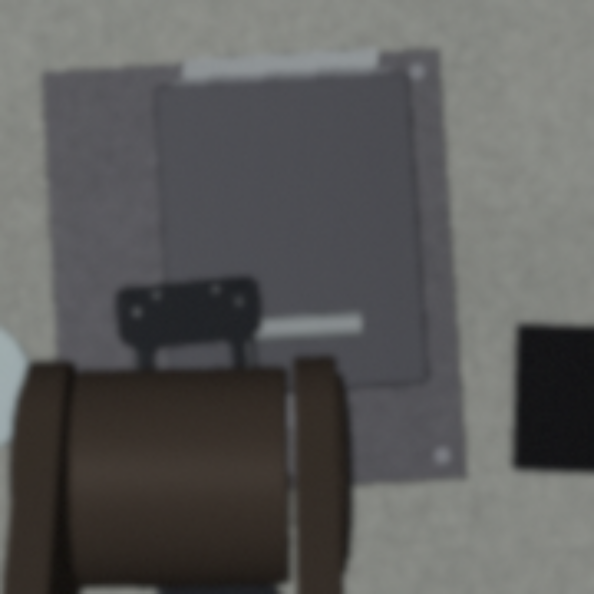

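The top crop shows the lid shut and the handle partly hidden by the gripper. The side view's bar ends put the handle at (0.611, 0.049), 4.6° about z, which agrees with the fit. I'll move above it.

```bash
python3 -m jog '[{"slide":[2.5,1.75,0],"yaw":0.02},{"slide":[2.5,1.75,0],"yaw":0.02},{"slide":[2.4,1.6,0],"yaw":0},{"slide":[0,0,0],"yaw":0}]' 0.2
python3 - <<'E'
from h import *
to([.611,.049,.113],4.8)
E
```

```text
time_s: 8.12
tcp_pos: [0.6138, 0.0465, 0.3555]
eef_rot: [-3.135, -0.13, 0.02]
force: [-0.3, 0.1, -0.1]
grip_width: 0.0537
t 8.12 grasp [0.6115 0.0471 0.1842] jaw 4.8 F [-0.3  0.1 -0.1] w 0.0537 q6 -0.12
  slide cm [ 0.05 -0.16  7.12] yaw -0.001
```

```bash
python3 -m jog '[{"slide":[0,-0.15,2.2],"yaw":0},{"slide":[0,0,2.2],"yaw":0},{"slide":[0,0,2],"yaw":0},{"slide":[0,0,0.7],"yaw":0},{"slide":[0,0,0],"yaw":0}]' 0.2
python3 - <<'E'
from h import *
to([.611,.049,.113],4.8)
p=getp('side');cv2.imwrite('pics/s4c.png',cv2.resize(p['frame'][160:340,200:440],None,fx=3,fy=3))
E
```

```text
time_s: 8.53
tcp_pos: [0.6136, 0.0473, 0.281]
eef_rot: [-3.135, -0.127, 0.019]
force: [-0.1, -0.1, 0.4]
grip_width: 0.0573
t 8.53 grasp [0.6114 0.048  0.1098] jaw 4.6 F [-0.1 -0.1  0.4] w 0.0573 q6 -0.11
  slide cm [-0.04 -0.11 -0.32] yaw -0.003
```

View pics/s4c.png

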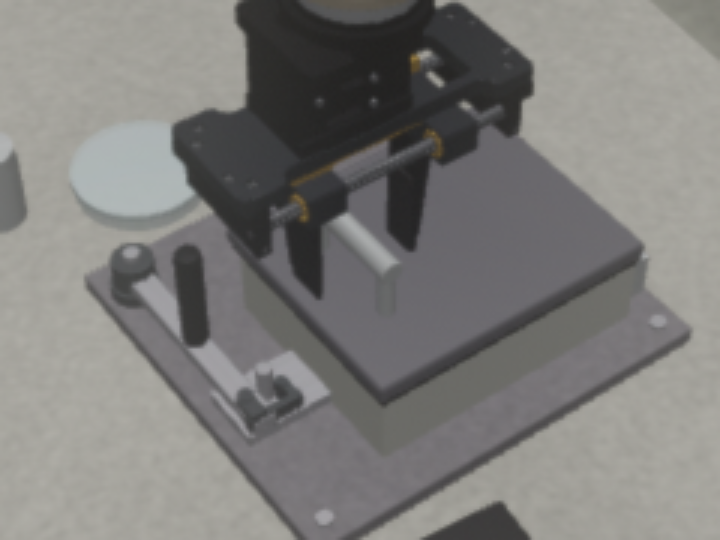

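The fingers straddle the bar between its posts, and the clamp is still clipped. Closing.

```bash
python3 -m jog '[{"slide":[0,-0.1,-0.3],"yaw":0},{"slide":[0,0,0],"yaw":0},{"slide":[0,0,0],"yaw":0},{"slide":[0,0,0],"yaw":0},{"slide":[0,0,0],"yaw":0},{"slide":[0,0,0],"yaw":0},{"slide":[0,0,0],"yaw":0},{"slide":[0,0,0],"yaw":0},{"slide":[0,0,0],"yaw":0},{"slide":[0,0,0],"yaw":0}]' -1
python3 -c "
from h import *
to([.611,.049,.113],4.8)"
```

```text
time_s: 9.42
tcp_pos: [0.6123, 0.0487, 0.2901]
eef_rot: [-3.135, -0.129, 0.019]
force: [0.4, 0.1, -0.5]
grip_width: 0.013
t 9.42 grasp [0.6103 0.0493 0.1189] jaw 4.7 F [ 0.4  0.1 -0.5] w 0.013 q6 -0.11
  slide cm [0.07 0.04 0.58] yaw -0.002
```

The grip sits 6 mm high on the bar because of the creep. I'll reopen slightly, lower and re-close with compensation.

```bash
python3 -m jog '[{"slide":[0,0,0.1],"yaw":0},{"slide":[0,0,0.1],"yaw":0},{"slide":[0,0,0.5],"yaw":0},{"slide":[0,0,0.3],"yaw":0}]' -0.5
python3 -m jog '[{"slide":[0,0,0.1],"yaw":0},{"slide":[0,0,0.1],"yaw":0},{"slide":[0,0,0.1],"yaw":0},{"slide":[0,0,0.05],"yaw":0},{"slide":[0,0,0],"yaw":0}]' -1
python3 -c "
from h import *
to([.611,.049,.113],4.8)"
```

```text
time_s: 9.75
tcp_pos: [0.6126, 0.0488, 0.2801]
eef_rot: [-3.135, -0.128, 0.015]
force: [-0.2, -0.8, -1.2]
grip_width: 0.0239
time_s: 10.17
tcp_pos: [0.6121, 0.0488, 0.2771]
eef_rot: [-3.135, -0.129, 0.018]
force: [2.0, -0.2, -2.9]
grip_width: 0.0135
t 10.17 grasp [0.6101 0.0493 0.1058] jaw 4.7 F [ 2.  -0.2 -2.9] w 0.0135 q6 -0.11
  slide cm [ 0.07  0.04 -0.72] yaw -0.002
```

```bash
python3 -m jog '[{"slide":[0,0,-0.1],"yaw":0},{"slide":[0,0,-0.1],"yaw":0}]'
python3 -m jog '[{"slide":[0,0,-0.15],"yaw":0}]'
python3 -m jog '[{"slide":[0,0,-0.15],"yaw":0}]'
```

```text
time_s: 10.33
tcp_pos: [0.6125, 0.0488, 0.2786]
eef_rot: [-3.135, -0.129, 0.017]
force: [4.9, 0.1, -7.9]
grip_width: 0.0132
time_s: 10.42
tcp_pos: [0.6127, 0.0488, 0.2795]
eef_rot: [-3.135, -0.129, 0.017]
force: [7.7, 1.4, -13.2]
grip_width: 0.013
time_s: 10.5
tcp_pos: [0.613, 0.0489, 0.2802]
eef_rot: [-3.135, -0.129, 0.016]
force: [8.2, -0.2, -14.7]
grip_width: 0.013
```

```bash
python3 -m jog '[{"slide":[0.05,0,-0.15],"yaw":0}]'
python3 -m jog '[{"slide":[0.05,0,-0.13],"yaw":0}]'
python3 -m jog '[{"slide":[0.05,0,-0.13],"yaw":0}]'
```

```text
time_s: 10.58
tcp_pos: [0.6136, 0.0489, 0.2809]
eef_rot: [-3.135, -0.129, 0.018]
force: [2.1, -0.5, -11.3]
grip_width: 0.0132
time_s: 10.67
tcp_pos: [0.614, 0.0489, 0.2812]
eef_rot: [-3.135, -0.129, 0.021]
force: [3.2, -0.2, -13.3]
grip_width: 0.0133
time_s: 10.75
tcp_pos: [0.6144, 0.0489, 0.2815]
eef_rot: [-3.135, -0.129, 0.023]
force: [3.9, 0.2, -15.7]
grip_width: 0.0131
```

```bash
python3 -m jog '[{"slide":[0.04,0,-0.17],"yaw":0}]'
python3 -m jog '[{"slide":[0.04,0,-0.17],"yaw":0}]'
python3 -m jog '[{"slide":[0.04,0,-0.17],"yaw":0}]'
```

```text
time_s: 10.83
tcp_pos: [0.6148, 0.0489, 0.2821]
eef_rot: [-3.135, -0.129, 0.026]
force: [6.8, -0.5, -23.3]
grip_width: 0.013
time_s: 10.92
tcp_pos: [0.6152, 0.0489, 0.2825]
eef_rot: [-3.135, -0.128, 0.028]
force: [7.8, 1.0, -22.8]
grip_width: 0.0133
time_s: 11.0
tcp_pos: [0.6157, 0.0489, 0.2828]
eef_rot: [-3.134, -0.128, 0.031]
force: [6.7, -0.3, -24.3]
grip_width: 0.0133
```

Run:
```python
from h import *
to([.611,.049,.113],4.8)
p=getp('side');cv2.imwrite('pics/s5c.png',cv2.resize(p['frame'][190:330,230:430],None,fx=4,fy=4,interpolation=cv2.INTER_CUBIC))
```

```text
t 11.0 grasp [0.6122 0.0495 0.1115] jaw 4.7 F [  6.7  -0.3 -24.3] w 0.0133 q6 -0.11
  slide cm [-0.13  0.04 -0.14] yaw -0.002
```

View pics/s5c.png

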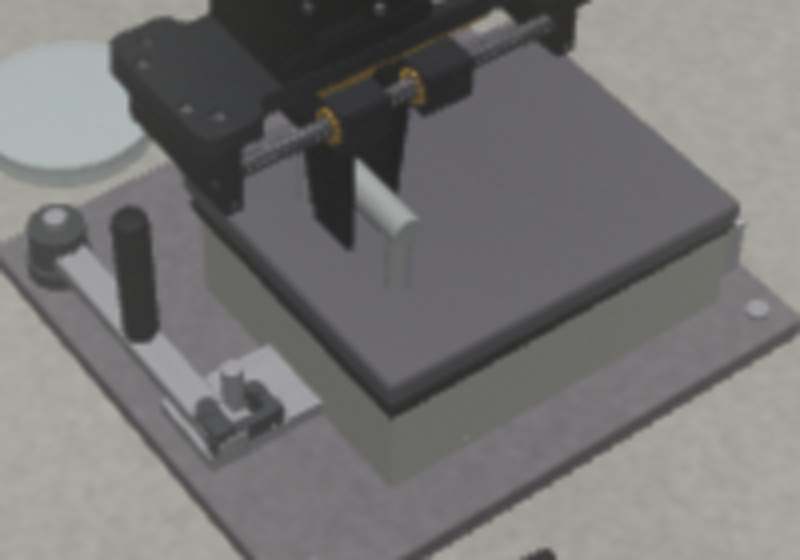

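Run:
```python
from h import *
a=cv2.resize(cv2.imread('pics/s4c.png',0),(240,180),interpolation=cv2.INTER_AREA) # origin 200,160
b=getp('side');b=cv2.cvtColor(b['frame'],cv2.COLOR_BGR2GRAY)[160:340,200:440]
for name,(x0,y0,x1,y1) in dict(corner=(110,112,150,150),rightedge=(140,98,190,130),barend=(118,78,138,112),stand_bolt=(90,160,125,180),foot=(70,115,105,150),boxbottom=(110,138,150,156),lidrear=(190,70,225,95)).items():
    s,r=cv2.phaseCorrelate(np.float32(a[y0:y1,x0:x1]),np.float32(b[y0:y1,x0:x1]),cv2.createHanningWindow((x1-x0,y1-y0),cv2.CV_32F));print(name,np.round(s,2),round(r,2))
p=getp('side')
for dz in(0,.005): print(proj(p,np.array([.573,-.02,.067+dz])))
```

```text
corner [-0.02 -0.86] 0.99
rightedge [ 2.31 -0.85] 0.4
barend [ 0.36 -3.08] 0.9
stand_bolt [-0.02  0.05] 1.02
foot [-0.14 -0.17] 1.06
boxbottom [ 0.41 -0.08] 0.89
lidrear [0.44 0.32] 1.05
[np.float64(318.5338759108568), np.float64(292.3384913933891)]
[np.float64(318.5166996818306), np.float64(290.3094588500063)]
```

Image tracking shows the bar and lid corner rising a few mm and the box's foot still, so the lid is lifting without slip. Continuing slowly.

```bash
python3 -m jog '[{"slide":[0.04,0,-0.17],"yaw":0}]'
python3 -m jog '[{"slide":[0.04,0,-0.17],"yaw":0}]'
python3 -m jog '[{"slide":[0.05,0,-0.17],"yaw":0}]'
python3 -m jog '[{"slide":[0.05,0,-0.17],"yaw":0}]'
```

```text
time_s: 11.23
tcp_pos: [0.616, 0.0489, 0.2831]
eef_rot: [-3.134, -0.128, 0.034]
force: [5.8, -0.5, -20.0]
grip_width: 0.0133
time_s: 11.32
tcp_pos: [0.6165, 0.0489, 0.2836]
eef_rot: [-3.134, -0.128, 0.036]
force: [5.6, 0.9, -16.6]
grip_width: 0.0131
time_s: 11.4
tcp_pos: [0.6169, 0.049, 0.2841]
eef_rot: [-3.134, -0.128, 0.039]
force: [5.5, 0.1, -18.3]
grip_width: 0.0134
time_s: 11.48
tcp_pos: [0.6175, 0.0489, 0.2847]
eef_rot: [-3.134, -0.128, 0.042]
force: [4.7, -0.4, -16.3]
grip_width: 0.0129
```

Past the peak; force is falling. I'll keep rising in small steps.

```bash
python3 -m jog '[{"slide":[0.05,0,-0.15],"yaw":0},{"slide":[0.05,0,-0.15],"yaw":0}]'
python3 -m jog '[{"slide":[0.05,0,-0.13],"yaw":0},{"slide":[0.05,0,-0.13],"yaw":0}]'
python3 -m jog '[{"slide":[0.05,0,-0.12],"yaw":0},{"slide":[0.05,0,-0.12],"yaw":0}]'
python3 -c "
from h import *
to([.611,.049,.113],4.8)"
```

```text
time_s: 11.65
tcp_pos: [0.6185, 0.049, 0.2864]
eef_rot: [-3.134, -0.128, 0.046]
force: [4.1, 0.6, -14.2]
grip_width: 0.0135
time_s: 11.82
tcp_pos: [0.6196, 0.0491, 0.289]
eef_rot: [-3.134, -0.128, 0.047]
force: [2.4, -0.5, -10.7]
grip_width: 0.0133
time_s: 11.98
tcp_pos: [0.6207, 0.0492, 0.292]
eef_rot: [-3.134, -0.128, 0.047]
force: [2.4, 0.8, -10.0]
grip_width: 0.0133
t 11.98 grasp [0.6156 0.0498 0.1208] jaw 4.7 F [  2.4   0.8 -10. ] w 0.0133 q6 -0.11
  slide cm [-0.44  0.05  0.79] yaw -0.002
```

Run:
```python
from h import *
p=getp('side');cv2.imwrite('pics/s6.png',p['frame']);cv2.imwrite('pics/s6c.png',cv2.resize(p['frame'][190:330,230:430],None,fx=4,fy=4,interpolation=cv2.INTER_CUBIC))
a=np.radians(4.8);R=np.array([[np.cos(a),-np.sin(a)],[np.sin(a),np.cos(a)]]);o=np.array([.6705,.0545])
def w(x,y,z): return np.array([*(R@[x,y]+o),z])
for th in (0,.05,.105,.15):
  c,s=np.cos(th),np.sin(th)
  L=lambda x,z:((x-.09)*c+(z-.067)*s+.09, -(x-.09)*s+(z-.067)*c+.067)
  for nm,(x,y,z) in dict(corner_bot=(-.096,-.076,.067),corner_top=(-.096,-.076,.079),barend=(-.06,-.037,.113)).items():
    X,Z=L(x,z);print(th,nm,((np.array(proj(p,w(X,y,Z)))-[230,190])*4).round(0),end=' ')
  print()
```

```text
0 corner_bot [384. 417.] 0 corner_top [384. 397.] 0 barend [400. 240.] 
0.05 corner_bot [384. 401.] 0.05 corner_top [386. 381.] 0.05 barend [405. 224.] 
0.105 corner_bot [386. 384.] 0.105 corner_top [389. 362.] 0.105 barend [412. 207.] 
0.15 corner_bot [389. 368.] 0.15 corner_top [392. 346.] 0.15 barend [418. 192.]
```

View pics/s6c.png

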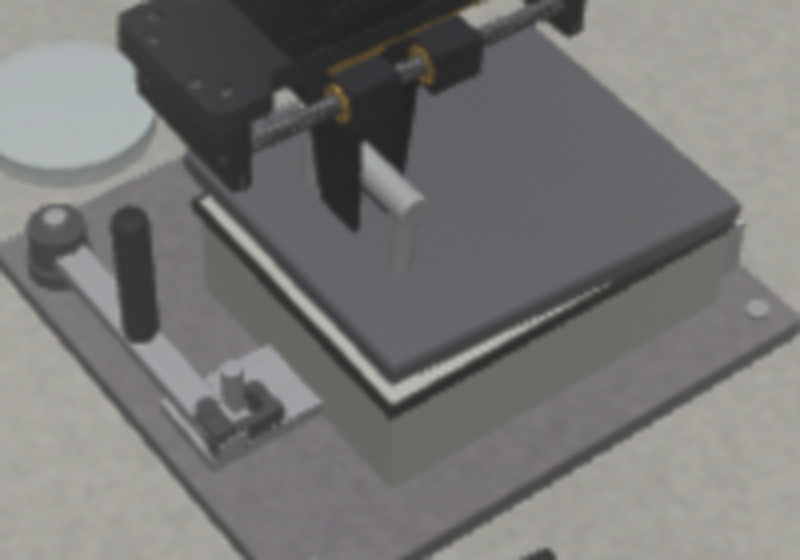

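Run:
```python
from h import *
s0=cv2.imread('pics/side0.png',0);b=cv2.imread('pics/s6.png',0)
for c in(326,328,330): print(c,'shut',s0[276:302,c].tolist(),'\n   now',b[276:302,c].tolist())
t=s0[242:262,321:337]
r=cv2.matchTemplate(b[225:275,310:350],s0[244:258,322:334],cv2.TM_CCOEFF_NORMED);_,v,_,l=cv2.minMaxLoc(r);print('bar end',v,l[0]+310-322,l[1]+225-244)
```

```text
326 shut [96, 96, 96, 96, 96, 96, 96, 96, 97, 96, 96, 95, 86, 75, 62, 57, 54, 54, 62, 84, 88, 88, 88, 89, 88, 88] 
   now [103, 102, 99, 93, 83, 72, 65, 68, 92, 140, 176, 179, 169, 125, 72, 52, 53, 65, 86, 99, 102, 101, 101, 101, 102, 101]
328 shut [95, 96, 95, 96, 95, 96, 95, 96, 96, 97, 97, 95, 90, 76, 64, 59, 57, 55, 49, 69, 89, 92, 91, 92, 92, 92] 
   now [103, 103, 103, 103, 100, 89, 77, 68, 68, 85, 142, 178, 181, 176, 138, 71, 51, 52, 75, 100, 105, 105, 105, 105, 105, 105]
330 shut [96, 96, 95, 95, 95, 96, 95, 96, 96, 96, 96, 89, 75, 63, 58, 56, 49, 53, 85, 92, 92, 92, 92, 92, 92, 93] 
   now [103, 103, 103, 102, 93, 81, 69, 66, 80, 135, 177, 181, 177, 141, 78, 52, 53, 77, 100, 106, 105, 106, 106, 106, 106, 106]
bar end 0.9791836142539978 3 -8
```

The lid is open with a white gap along the front. The corner and bar shifts give 0.09–0.10 rad, or 17–19 mm. I'll make a small trim and then a steady hold.

```bash
python3 -m jog '[{"slide":[0.04,0,-0.07],"yaw":0},{"slide":[0,0,0],"yaw":0}]'
python3 - <<'E'
from h import *
for i in range(6): p=getp('side')
to([.6165,.049,.122],4.8)
s0=cv2.imread('pics/side0.png',0);cv2.imwrite('pics/s7.png',p['frame']);b=cv2.cvtColor(p['frame'],cv2.COLOR_BGR2GRAY)
def edge(col,a): 
    i=np.argmax(col<a); return i-1+(col[i-1]-a)/(col[i-1]-col[i])
print(np.mean([edge(b[272:296,c].astype(float),88)-edge(s0[272:296,c].astype(float),82) for c in range(320,334)]))
r=cv2.matchTemplate(b[225:275,310:350],s0[244:258,322:334],cv2.TM_CCOEFF_NORMED);_,v,_,l=cv2.minMaxLoc(r);y=r[l[1]-1:l[1]+2,l[0]]
print('bar end',v,l[0]+310-322,l[1]+225-244+(y[0]-y[2])/2/(y[0]-2*y[1]+y[2]))
E
```

```text
time_s: 12.2
tcp_pos: [0.6212, 0.0492, 0.2938]
eef_rot: [-3.134, -0.128, 0.045]
force: [4.2, 0.6, -9.0]
grip_width: 0.013
t 12.5 grasp [0.616  0.0498 0.1223] jaw 4.7 F [ 1.  -0.2 -7.6] w 0.0131 q6 -0.11
  slide cm [0.05 0.09 0.03] yaw -0.002
-8.871494775066205
bar end 0.9693567752838135 3 -8.598549
```

View pics/s7.png

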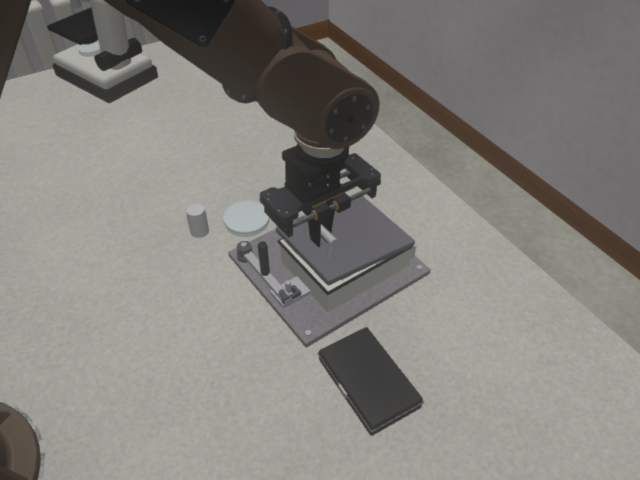

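Run:
```python
from h import *
for i in range(3):
    for _ in range(3): getp('side')
    o,R,g=state();print(o['time_s'],g.round(5),np.round(o['force'],1),np.abs(o['joint_velocities']).max().round(4))
```

```text
12.65 [0.61593 0.04983 0.12217] [-0.1  1.  -7.5] 0.0016
12.8 [0.61598 0.04981 0.12219] [-0.2 -0.8 -6.5] 0.0016
12.95 [0.61598 0.04982 0.12217] [-0.8 -1.7 -5.8] 0.0022
```

The full side view shows the lid open at its front, the clamp clipped at (288,291), and the dish, canister and case where they were. The arm is steady.

```bash
python3 -c "
from rig import order
print(order.close_job())"
```

```text
the job is handed in; nothing more can be done
None
```

The job is done and handed in at about 13 s of the 48 s allowed; the hand-in gives no verdict.

- **Clamp:** I swung it in by its peg to the hard stop, where the push peaked at 41 N through the fingers. The pictures then showed the jaw clipped round the pin, and still clipped at the end.
- **Lid:** I pinched the handle, re-gripping once because the arm crept upward while the fingers closed. I then eased the lid off in steps of 1 to 2 mm. The pull peaked at about 24 N, more than the 15 N stated, and then fell away smoothly.
- **Last checks:** The lid corner and bar end in the picture both give about 0.107 rad, or roughly 20 mm open at the front edge. The hand held steady within 0.1 mm, with about 6 to 7 N of remaining pull. In the pictures the dish, canister and case stayed where they were. The box's foot showed no movement when I tracked it during the pull, and looked flat in the last view.
- **Disagreement:** Before the final trim, the corner gave about 0.09 rad and the bar about 0.10 rad.

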